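# Clamp the glued board in the screw press

### The job

The round board on the bed of the blue screw press has just been glued to its cork backing. Fit the loose crank fully home on the square end of the press screw, wind the press down by the crank until its rubber face touches the board, then give it about a quarter turn more so the board is firmly clamped but not crushed. Leave the crank on the screw, let go, and do not disturb the bottles, cups and pump on the table.

Things in the scene. Friction and masses are not known exactly. Their poses are not given: they have to be found in the camera images.
- press: The blue bench screw press, held to the table by two clamps (out to y = +-157, below z = 41). Origin: underside of its base (190 x 260 mm, 16 thick), centre, below the screw axis. z up, y along the crosshead. Two columns 22 mm thick at y = +-105, nuts up to z = 134; crosshead 58 x 255 mm, z 98 to 126. The upright screw, 24 mm thick, comes out of the crosshead's middle.
- shoulder (a point): On the screw's axis, on the flat shoulder where its round part (24 mm) ends and the square end begins: 14 mm across flats, 24 mm tall, its top 3 mm chamfered by 2 mm a side. x and y point out of the square's flats, z up. About 176 to 178 mm above the table at the start; it turns and sinks with the screw.
- screw (a joint): Turn of the press screw in rad, growing as it is wound clockwise seen from above, which lowers screw and platen together by 12 mm a turn (right-hand thread). Starts between 0 and 1. Stiff: 0.7 N m to turn with no load, about 0.19 N m more per 100 N of pressing. It stays where it is left.
- platen: Steel pressing plate 130 x 150 x 14 mm on the screw's foot, sliding on the columns. Origin: centre of the steel's underside, below the screw axis, z up. Under it is glued a black rubber face of unknown thickness (4 to 12 mm). Once it touches, it presses back with about 67 N per mm of squeeze.
- board: Round pine board, 150 mm across and 21 mm thick with its cork backing, lying loose on a plywood packing board on the press bed, centred under the platen within 6 mm. Origin: centre of its underside. It starts 1.4 to 2.8 turns of the screw below the rubber.
- crank: Loose dark steel crank with a red handle, about 0.5 kg, starting flat on the table. Origin: underside of its hub, centre. z up, x along the flat arm (24 wide, 10 thick, underside at z = 0) to the handle at x = 75. Hub: a 34 mm square block with sides along x and y, 40 tall. Square socket in the hub's underside, 15 mm across, 28 deep, sides along x and y.
- socket (a point): Centre of the mouth of the crank's square socket, on the hub's underside (the crank's origin; same axes). It meets the point 'shoulder' when the crank is fully home; any of the four quarter turns fits.
- knob (a point): Middle of the crank's red handle: an upright round sleeve 22 mm thick, z = 14 to 70 mm above the hub's underside, 75 mm from the hub's axis (crank x = 75, y = 0, z = 42). The sleeve spins freely on its pin, so a gripper that holds it need not turn while winding.
- dye_blue: Bystander: dark blue dye bottle with a black dropper tip, 34 mm across, 114 tall, standing. Origin at its foot.
- dye_teal: Bystander: teal dye bottle with a black dropper tip, 34 mm across, 114 tall, standing. Origin at its foot.
- cup_small: Bystander: clear empty plastic cup, 66 mm across, 75 tall, standing. Origin at its foot.
- cup_tall: Bystander: clear empty plastic cup, 76 mm across, 105 tall, standing. Origin at its foot.
- pump: Bystander: white dispenser pump, about 130 x 45 x 26 mm, lying on the table on the other side of the press from the crank. Origin: on the table below its thick part.
Not all that is in view belongs to the job. Of the things like the crank, leave any that is green or orange; of the rest the smaller one is meant.

How it is judged (in metres and radians):
On the way, in this order (a step that is already met when the one before it is completed fails the run):
1. the crank is fully home on the square end of the screw (distance between socket and shoulder below 0.004 m and angle between crank's own z axis and vertical below 0.1 rad), for 0.2 s.
2. the platen's rubber face has been wound down onto the board (contact force between platen and board above 8 N), for 0.05 s.
At the end, for the whole second after the job is handed in: The platen presses the board with 120 to 300 N, the crank is fully home on the screw (socket within 4 mm of the shoulder, upright within 0.1 rad), the board is within 15 mm of the platen's centre, the screw is at rest, and nothing is held (all of step 1 and contact force between platen and board between 120 and 300 N and velocity of joint screw between -0.05 and 0.05 rad/s and horizontal distance between board and platen below 0.015 m); the robot touches nothing.
It fails at once if the board is overtightened: more than 330 N between platen and board (contact force between platen and board above 330 N).
It fails at once if a bottle, a cup or the pump is knocked over or shifted by more than 30 mm (distance of any of dye_blue, dye_teal, cup_small, cup_tall, pump from where it was at the start of the episode above 0.03 m or angle between any of dye_blue, dye_teal, cup_small, cup_tall's own z axis and vertical above 0.6 rad).
It also fails if it takes over 70 s, if anything falls off the work surface, if the arm or the gripper's body presses on something with over 40 N, if the wrist force passes 120 N, or if a joint passes its speed limit or range.

### The arm

A 6-joint arm with a two-finger parallel gripper is mounted at the origin on the work surface. World frame = base frame: x ahead of the robot, y to its left, z up, the work surface at z = 0. Lengths are in m, angles in degrees, forces in N, time in s.
With the tool pointing down it reaches from about 0.375 to 0.9 m from the base axis. Payload 3.1 kg.
Tool frame: the origin (TCP) lies at the very end of the fingers, on their centre line; the grasp point (between the pads) lies 19 mm behind it; z points along the fingers, y is the line along which they close (so a half turn about z gives the same grasp; the last joint's range is limited). The gripper opens to 87 mm and grips with 3 to 60 N. Pads are 19 mm wide; open, the fingers measure 117 mm over their backs; the gripper's body (75 mm by 190 mm) begins 51 mm behind the grasp point.
Start: joints at [-78.982, 30.224, 82.088, -0, 67.689, -10.227], TCP at [0.226, -0.582, 0.223] pointing down, gripper open.
Joint ranges: [-176.69, 176.69], [-43.24, 126.21], [12.49, 139.97], [-82, 262], [0, 151.66], [-163.58, 163.58]. Speed limits (degrees/s): [159.86, 159.86, 180, 180, 180, 180].

### API

Orientations are given as a 3x3 rotation matrix whose columns are the frame's x, y, z axes.
In Python, from rig import bot gives the robot as it stands.
- The arm moves only by the tool move_arm, never from a script. Its argument "increments" is a list of rows, each an object with "xyz": the shift along the tool's x, y, z in mm, a list of three; "roll": the turn about the tool's z in rad; "grip": the opening in per cent of the stroke, from 0 (shut) to 100 (fully open). A call has 1 to 5 rows; each row shifts and turns the commanded pose from where the row before left it, along the tool's axes as they then stand; what a row does not reach is not made up. A row lasts 1/12 s, in which the tool goes at most 41.7 mm and 7.16 degrees, less where a joint would pass 70% of its speed; a pose out of reach is approached as far as the arm can. A call is refused whole if a number of a shift passes 41.7 or a number of a turn 0.125, either way. A call with a gripper value outside its range is refused whole. The fingers move at their own pace and stop on an object; the grip force is fixed at half the most. Time passes only in rows, so rows that do not move let the fingers close. It gives the time, the measured TCP pose, the force, the opening and the grip force at its end, in the units of the state.
- bot.read_state(): the state, without advancing time (a new reading comes with each control period).
- bot.capture(name): name is "side" or "top" or "wrist"; returns (picture, depth): 420x560x3 uint8, red, green, blue; 420x560 float32, m along the optical axis (not along the pixel's ray), 0 where there is no reading.
- bot.camera_model(name): a dict with "intrinsics" (3x3 intrinsics, pixels), "rvec" (rotation vector, rad) and "tvec" (3), from world to camera coordinates, as OpenCV has them; the wrist camera has in their place "tool_from_camera" (4x4, takes a point from camera to tool coordinates, whose origin is the TCP and whose axes are the flange's). Camera axes: x right, y down, z forward; pixel columns grow to the right and rows downward; lengths in m; the calibration is good to about 2 mm. A picture is of the moment at which its call begins: read the wrist's pose just before it. camera_model takes no time and is no camera call.
- bot.hand_in(): hands the job in; it is judged then, once.
Trained networks look in the newest picture that a camera, given by its name, has taken for a name from the list of things; names that differ only in an ending like _2 or _b are one class to them, and where a whole thing is asked for, a point or a joint stands for the part that bears it (a point fixed in the world has none). Each returns a list of dicts, best first, with "conf" (0 to 1); they miss things now and then, are a little off and sometimes report something else, mostly with a low value. They report only what shows in the picture. A call takes as long as a camera call. They do not tell look-alikes from the thing itself.
- bot.spot_in(label, camera): "at" ([x, y, z] in m, in the coordinates of the camera as it stood for that picture, good to about 4 mm: the middle of the surface that is visible of it).
- bot.trace(label, camera): "mask" (420x560 bool, what is visible of it).
The state is a dict: "time_s": time; "joint_positions": joint angles; "qvel": joint speeds; "tau": joint torques, N m; "position": TCP position; "tcp_rot": TCP orientation; "force": force on the tool from outside, world axes, zero at the start; "moment": the same for the moment, N m; "opening": opening from 0.0 (shut) to 1.0 (fully open); "grasp_force": force on a finger pad.
Only numpy, scipy, OpenCV 4.12 (cv2) and the standard library are available. Lean on these libraries where they do the work, as an engineer would, in place of code of your own. Each camera call takes 0.05 s, during which the arm holds its last target. There are 200 camera calls.

## Working session

There is one attempt and no reset: what is moved stays moved. The work goes in short steps, Python scripts to look and compute and a tool call to move; the robot and the scene stay as the last step left them, time stands still between calls to the robot, and variables do not carry over. Pictures are saved under pics/ and viewed, at most 10 in all, crops included, and the job is handed in when it is done.

Besides the shell and the picture viewer there is one more tool, called as a command line: name --argument value ..., lists and objects as JSON in quotes. move_arm: Moves the arm, as the interface text tells. Its arguments: {"type":"object","properties":{"increments":{"type":"array"}},"required":["increments"]}

```bash
ls; mkdir -p pics
cat > h.py <<'E'
import numpy as np, cv2
from rig import bot
def T(name):
    m=bot.camera_model(name)
    K=np.array(m["intrinsics"])
    if name=="wrist":
        s=bot.read_state(); W=np.eye(4); W[:3,:3]=np.array(s["tcp_rot"]); W[:3,3]=s["position"]
        return K, W@np.array(m["tool_from_camera"])
    R=cv2.Rodrigues(np.array(m["rvec"],float))[0]; C=np.eye(4); C[:3,:3]=R.T; C[:3,3]=-R.T@np.ravel(m["tvec"])
    return K,C
def cloud(name):
    K,C=T(name); p,d=bot.capture(name)
    v,u=np.mgrid[:420,:560]
    X=np.stack([(u-K[0,2])*d/K[0,0],(v-K[1,2])*d/K[1,1],d],-1)@C[:3,:3].T+C[:3,3]
    X[d==0]=np.nan
    return p,X,K,C
def save(p,f): cv2.imwrite("pics/"+f,p[:,:,::-1])
E
python3 - <<'E'
from h import *
s=bot.read_state(); print(s)
ims=[]
for c in ("top","side"):
    p,X,K,C=cloud(c); np.savez(c+".npz",p=p,X=X,K=K,C=C)
    save(p,c+"0.png")
    for l in ("crank","knob","shoulder","press","platen","board","dye_blue","dye_teal","cup_small","cup_tall","pump"):
        for r in bot.spot_in(l,c)[:4]:
            P=C[:3,:3]@np.array(r["at"])+C[:3,3]; q=K@np.array(r["at"]); print(c,l,round(r["conf"],2),P.round(3),(q[:2]/q[2]).round())
E
```

```text
pics
{'time_s': 0.0, 'joint_positions': array([-7.89825225e+01,  3.02790120e+01,  8.21576061e+01, -2.44052589e-03,
        6.76883626e+01, -1.02261524e+01]), 'qvel': array([ 0.0821635 , -0.02750035,  0.02281866, -0.00108423,  0.06746033,
        0.02482261]), 'tau': array([-9.14145476e-04, -4.40045786e+01, -1.76592797e+01,  6.34071068e-02,
        5.82780212e-02, -1.70462590e-04]), 'position': array([ 0.22634246, -0.58177846,  0.22156437]), 'tcp_rot': array([[ 9.32042364e-01,  3.62349037e-01, -4.55549331e-04],
       [ 3.62349156e-01, -9.32039987e-01,  2.13358912e-03],
       [ 3.48513772e-04, -2.15366337e-03, -9.99997620e-01]]), 'force': array([-0.17821793,  0.30948393, -0.15903258]), 'moment': array([ 0.02119285,  0.01239286, -0.02616479]), 'grasp_force': 0.0, 'opening': 1.0024911997973205}
top crank 0.75 [ 0.522 -0.333  0.039] [389. 236.]
top crank 0.61 [ 0.603 -0.478  0.059] [441. 206.]
top crank 0.56 [ 0.402 -0.432  0.044] [426. 277.]
top crank 0.39 [0.757 0.053 0.062] [251. 155.]
top knob 0.88 [ 0.401 -0.432  0.042] [426. 278.]
top knob 0.83 [ 0.52  -0.337  0.042] [391. 236.]
t
[... 649 characters left out ...]
rank 0.66 [ 0.561 -0.171  0.047] [314. 224.]
side knob 0.84 [ 0.545 -0.329  0.024] [351. 212.]
side knob 0.83 [ 0.563 -0.169  0.044] [312. 224.]
side knob 0.6 [ 0.593 -0.432  0.049] [358. 188.]
side shoulder 0.87 [0.524 0.055 0.167] [265. 222.]
side press 0.81 [0.489 0.104 0.092] [260. 266.]
side platen 0.93 [0.496 0.056 0.09 ] [273. 256.]
side board 0.85 [0.469 0.08  0.043] [274. 282.]
side dye_blue 0.71 [0.667 0.343 0.051] [123. 295.]
side dye_teal 0.79 [0.753 0.063 0.051] [202. 229.]
side cup_small 0.61 [ 0.673 -0.312  0.055] [315. 191.]
side cup_tall 0.7 [ 0.752 -0.1    0.07 ] [247. 201.]
side cup_tall 0.44 [ 0.545 -0.33   0.024] [351. 212.]
side pump 0.62 [0.502 0.366 0.018] [159. 354.]
```

View pics/top0.png

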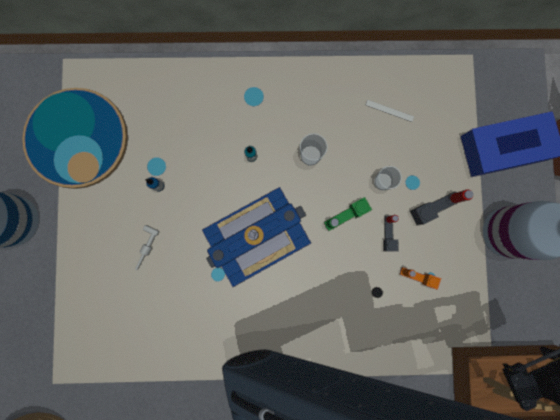

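View pics/side0.png

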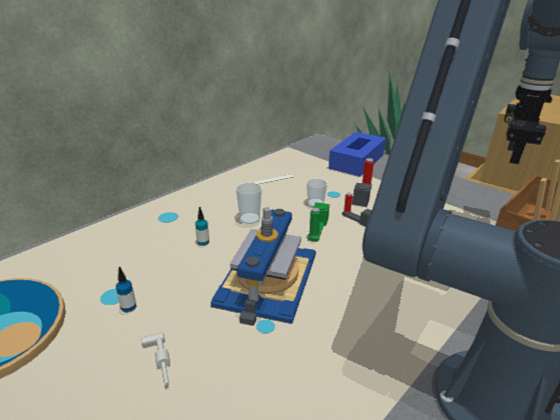

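Candidates (top picture): green crank (347,214), orange crank (420,276), large dark crank (441,207), small dark crank with its hub at (391,244) and red handle at (391,219). I choose the small dark one. Next is a close crop, plus rough geometry and the wrist camera's mounting.

Run:
```python
from h import *
d=np.load("top.npz"); p,X=d["p"],d["X"]
save(cv2.resize(p[190:300,310:485],None,fx=4,fy=4,interpolation=cv2.INTER_CUBIC),"crop.png")
print(np.array(bot.camera_model("wrist")["tool_from_camera"]).round(3), bot.camera_model("wrist")["intrinsics"])
for (u,v) in [(391,244),(391,231),(391,219),(441,199),(418,215),(254,236),(213,260),(303,210)]:
    print((u,v),X[v,u].round(3))
Z=X[...,2]
for (x,y,zlo,zhi,r) in [(.50,-.335,.033,.05,.05),(.56,-.335,.06,.085,.05),(.525,.043,.165,.25,.04)]:
    m=(np.hypot(X[...,0]-x,X[...,1]-y)<r)&(Z>zlo)&(Z<zhi); print(m.sum(),np.nanmean(X[m],0).round(4),np.nanmax(Z[m]) if m.any() else 0)
```

```text
[[ 0.    -0.955 -0.296  0.083]
 [ 1.     0.    -0.001 -0.   ]
 [ 0.001 -0.296  0.955 -0.162]
 [ 0.     0.     0.     1.   ]] [[343.839157     0.         274.87998319]
 [  0.         343.839157   206.84159428]
 [  0.           0.           1.        ]]
(391, 244) [ 0.498 -0.336  0.046]
(391, 231) [ 0.536 -0.348  0.012]
(391, 219) [ 0.568 -0.334  0.064]
(441, 199) [ 0.627 -0.497  0.019]
(418, 215) [ 0.578 -0.415  0.052]
(254, 236) [0.524 0.04  0.198]
(213, 260) [0.466 0.151 0.127]
(303, 210) [ 0.601 -0.092  0.02 ]
156 [ 0.4939 -0.34    0.0422] 0.04828149514732161
52 [ 0.5696 -0.3401  0.0718] 0.07915796173930034
82 [0.5281 0.0442 0.1868] 0.20555542393497594
```

View pics/crop.png

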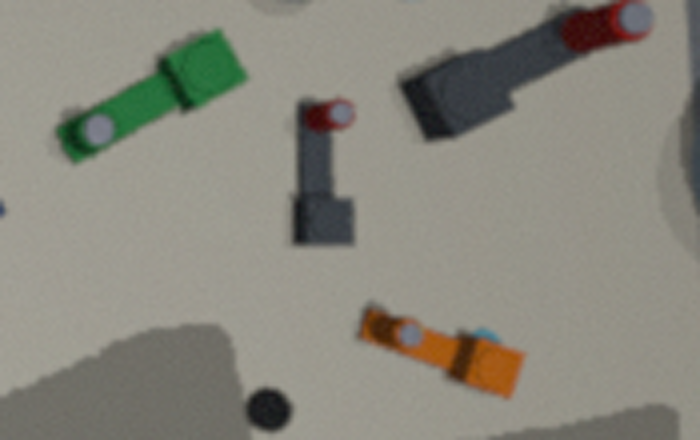

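The crop shows the small dark crank (hub at about crop (325,220), handle at (330,113)) with the arm 24 mm wide. Hub to knob measures 76 mm, which fits, and its yaw is about 0. The large dark, green and orange ones are excluded. I'm moving over the hub.

move_arm --increments '[{"xyz": [0, 0, 0], "roll": 0.123, "grip": 100}, {"xyz": [0, 0, 0], "roll": 0.123, "grip": 100}, {"xyz": [0, 0, 0], "roll": 0.124, "grip": 100}, {"xyz": [30, -27, 0], "roll": 0, "grip": 100}, {"xyz": [30, -27, 0], "roll": 0, "grip": 100}]'

```text
time_s: 1.62
position: [0.2857, -0.5296, 0.2225]
tcp_rot: [[1.0, -0.004, 0.0], [-0.004, -1.0, -0.001], [0.0, 0.001, -1.0]]
force: [0.6, 1.1, 0.2]
opening: 0.999
grasp_force: 0.0
```

move_arm --increments '[{"xyz": [30, -27, 0], "roll": 0, "grip": 100}, {"xyz": [30, -27, 0], "roll": 0, "grip": 100}, {"xyz": [30, -27, 0], "roll": 0, "grip": 100}, {"xyz": [30, -27, 0], "roll": 0, "grip": 100}, {"xyz": [30, -27, 0], "roll": 0, "grip": 100}]'

```text
time_s: 2.03
position: [0.4376, -0.3919, 0.2227]
tcp_rot: [[1.0, 0.001, 0.0], [0.001, -1.0, -0.0], [0.0, 0.0, -1.0]]
force: [-0.2, -0.5, 0.6]
opening: 0.996
grasp_force: 0.0
```

move_arm --increments '[{"xyz": [30, -27, 0], "roll": 0, "grip": 100}, {"xyz": [28, -26, 0], "roll": 0, "grip": 100}, {"xyz": [0, 0, 0], "roll": 0, "grip": 100}]'

```text
time_s: 2.28
position: [0.4989, -0.3349, 0.2227]
tcp_rot: [[1.0, 0.007, 0.003], [0.007, -1.0, 0.002], [0.003, -0.002, -1.0]]
force: [0.4, 0.0, 0.4]
opening: 1.003
grasp_force: 0.0
```

```bash
cat >> h.py <<'E'
def rects(X,zlo,zhi,c,r):
    m=(X[...,2]>zlo)&(X[...,2]<zhi)&(np.hypot(X[...,0]-c[0],X[...,1]-c[1])<r)
    Q=X[m]; 
    if len(Q)<5: return None
    (cx,cy),(w,h),a=cv2.minAreaRect((Q[:,:2]*1000).astype(np.float32))
    return len(Q),Q.mean(0).round(4),"rect",round(cx,1),round(cy,1),round(w,1),round(h,1),round(a,1)
E
python3 - <<'E'
from h import *
s=bot.read_state(); print(s["position"],s["tcp_rot"][:,0])
p,X,K,C=cloud("wrist"); save(p,"w1.png"); np.savez("w1.npz",p=p,X=X)
print(rects(X,.034,.047,(.494,-.34),.035)); print(rects(X,.064,.085,(.57,-.34),.03)); print(rects(X,.006,.014,(.53,-.34),.03))
print(bot.read_state()["time_s"])
E
```

```text
[ 0.49885327 -0.33489784  0.22274264] [0.99996872 0.00735469 0.00291058]
(1098, array([ 0.4974, -0.3385,  0.0412]), 'rect', 496.5, -338.9, 33.8, 34.4, 89.8)
(469, array([ 0.5713, -0.3402,  0.072 ]), 'rect', 571.1, -340.3, 20.7, 21.0, 46.6)
(944, array([ 0.5349, -0.3394,  0.0099]), 'rect', 535.6, -338.8, 33.3, 45.6, 89.9)
2.3333
```

View pics/w1.png

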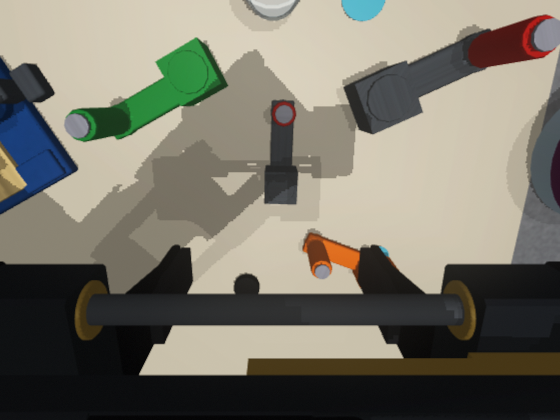

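The wrist view shows the small dark crank clearly: hub (281,185), knob (283,113). The depth rectangles match the sizes given (34 mm hub, top at z = 41 mm). Before grasping I'll look at the screw's square from above, because the knob would block the camera later.

move_arm --increments '[{"xyz": [0, -20, -40], "roll": 0, "grip": 100}, {"xyz": [3, -32, -25], "roll": 0, "grip": 100}, {"xyz": [3, -36, -15], "roll": 0, "grip": 100}, {"xyz": [3, -36, -15], "roll": 0, "grip": 100}, {"xyz": [3, -36, 0], "roll": 0, "grip": 100}]'

```text
time_s: 2.75
position: [0.5072, -0.1826, 0.3183]
tcp_rot: [[1.0, -0.002, 0.006], [-0.002, -1.0, -0.004], [0.006, 0.004, -1.0]]
force: [0.6, -0.6, 0.5]
opening: 1.002
grasp_force: 0.0
```

move_arm --increments '[{"xyz": [3, -36, 0], "roll": 0, "grip": 100}, {"xyz": [3, -36, 0], "roll": 0, "grip": 100}, {"xyz": [3, -36, 0], "roll": 0, "grip": 100}, {"xyz": [3, -36, 0], "roll": 0, "grip": 100}, {"xyz": [2, -36, 0], "roll": 0, "grip": 100}]'

```text
time_s: 3.17
position: [0.5198, -0.0014, 0.315]
tcp_rot: [[1.0, -0.001, 0.0], [-0.001, -1.0, -0.001], [0.0, 0.001, -1.0]]
force: [1.2, 0.3, -0.2]
opening: 0.996
grasp_force: 0.0
```

move_arm --increments '[{"xyz": [1, -36, 0], "roll": 0, "grip": 100}, {"xyz": [0, 0, 0], "roll": 0, "grip": 100}, {"xyz": [0, 0, 0], "roll": 0, "grip": 100}]'

```text
time_s: 3.42
position: [0.5207, 0.035, 0.3149]
tcp_rot: [[1.0, 0.004, -0.0], [0.004, -1.0, -0.001], [-0.0, 0.001, -1.0]]
force: [0.2, -0.1, -0.1]
opening: 0.999
grasp_force: 0.0
```

Run:
```python
from h import *
s=bot.read_state(); print(s["position"],s["tcp_rot"][:,0])
p,X,K,C=cloud("wrist"); np.savez("w2.npz",p=p,X=X,K=K,C=C)
print(rects(X,.19,.215,(.525,.043),.03)); print(rects(X,.196,.215,(.525,.043),.03)); print(rects(X,.17,.182,(.525,.043),.03)); print(rects(X,.12,.132,(.525,.043),.16))
q=C[:3,:3].T@(np.array([.525,.043,.2])-C[:3,3]); q=K@q; u,v=(q[:2]/q[2]).astype(int); print(u,v)
save(cv2.resize(p[max(v-50,0):v+50,max(u-65,0):u+65],None,fx=5,fy=5,interpolation=cv2.INTER_CUBIC),"w2.png")
```

```text
[0.52065483 0.03497297 0.31488516] [ 9.99993852e-01  3.50559518e-03 -7.90813755e-05]
(302, array([0.5305, 0.0475, 0.1989]), 'rect', 529.4, 47.6, 14.1, 14.2, 66.9)
(271, array([0.53  , 0.0477, 0.1995]), 'rect', 529.4, 47.7, 14.3, 14.1, 66.2)
(273, array([0.5339, 0.0472, 0.1761]), 'rect', 531.0, 47.1, 23.7, 20.8, 72.2)
(10017, array([0.5348, 0.0423, 0.1261]), 'rect', 529.6, 47.3, 58.0, 253.3, 28.1)
266 198
```

View pics/w2.png

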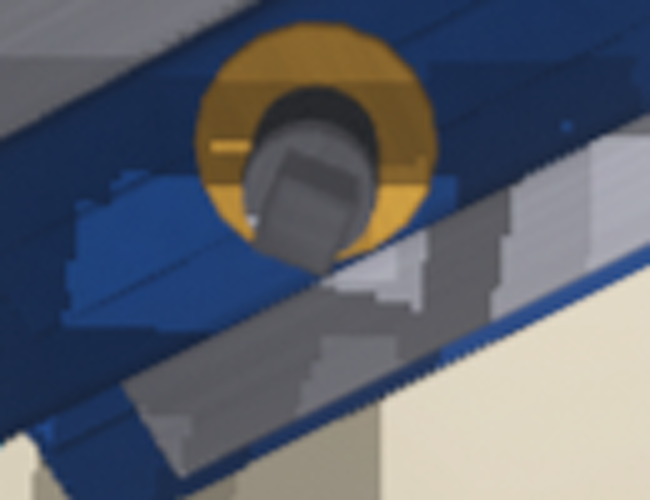

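The crop shows the square (dark, about (305,210)) on the screw, which stands in the crosshead's middle. Its centre is (0.5295, 0.0474), matching the crosshead's centre, yaw is about -23° (mod 90), and the shoulder is at z ≈ 0.176. I'm going back to grasp the hub.

move_arm --increments '[{"xyz": [-2.4, 37.4, 0], "roll": 0, "grip": 100}, {"xyz": [-2.4, 37.4, 0], "roll": 0, "grip": 100}, {"xyz": [-2.4, 37.4, 0], "roll": 0, "grip": 100}, {"xyz": [-2.4, 37.4, 0], "roll": 0, "grip": 100}, {"xyz": [-2.4, 37.4, 0], "roll": 0, "grip": 100}]'

```text
time_s: 3.88
position: [0.5081, -0.1566, 0.3149]
tcp_rot: [[1.0, -0.002, -0.0], [-0.002, -1.0, -0.001], [-0.0, 0.001, -1.0]]
force: [0.2, -0.5, 1.1]
opening: 0.998
grasp_force: 0.0
```

move_arm --increments '[{"xyz": [-2.4, 36, 15], "roll": 0, "grip": 100}, {"xyz": [-2.4, 34, 20], "roll": 0, "grip": 100}, {"xyz": [-2.4, 34, 20], "roll": 0, "grip": 100}, {"xyz": [-2.4, 34, 20], "roll": 0, "grip": 100}, {"xyz": [-2.4, 34, 20], "roll": 0, "grip": 100}]'

```text
time_s: 4.3
position: [0.4953, -0.3289, 0.2189]
tcp_rot: [[1.0, -0.003, -0.0], [-0.003, -1.0, -0.001], [-0.0, 0.001, -1.0]]
force: [0.4, -0.6, 1.0]
opening: 1.002
grasp_force: 0.0
```

move_arm --increments '[{"xyz": [0, 15, 30], "roll": 0, "grip": 100}, {"xyz": [0, 0, 30], "roll": 0, "grip": 100}, {"xyz": [0, 0, 30], "roll": 0, "grip": 100}, {"xyz": [0, 0, 20], "roll": 0, "grip": 100}, {"xyz": [0, 0, 0], "roll": 0, "grip": 100}]'

```text
time_s: 4.72
position: [0.493, -0.3397, 0.105]
tcp_rot: [[1.0, -0.003, -0.008], [-0.003, -1.0, 0.007], [-0.008, -0.007, -1.0]]
force: [0.0, -0.8, -0.7]
opening: 1.0
grasp_force: 0.0
```

move_arm --increments '[{"xyz": [3.5, 0, 30], "roll": 0, "grip": 100}, {"xyz": [0, 0, 30], "roll": 0, "grip": 100}, {"xyz": [0, 0, 20], "roll": 0, "grip": 100}, {"xyz": [0, 0, 10], "roll": 0, "grip": 100}, {"xyz": [0, 0, 0], "roll": 0, "grip": 100}]'

```text
time_s: 5.13
position: [0.4995, -0.3402, 0.0186]
tcp_rot: [[1.0, -0.001, -0.002], [-0.001, -1.0, 0.002], [-0.002, -0.002, -1.0]]
force: [0.0, -0.7, 0.6]
opening: 0.996
grasp_force: 0.0
```

Run:
```python
from h import *
s=bot.read_state(); print(s["position"],s["tcp_rot"].round(4))
p,X,K,C=cloud("wrist")
print(rects(X,.034,.047,(.4965,-.339),.024)); print(rects(X,.064,.085,(.57,-.34),.03)); print(rects(X,.006,.014,(.54,-.34),.02))
```

```text
[ 0.49950533 -0.34022319  0.01862393] [[ 1.0e+00 -7.0e-04 -2.1e-03]
 [-7.0e-04 -1.0e+00  1.8e-03]
 [-2.1e-03 -1.8e-03 -1.0e+00]]
(2880, array([ 0.5061, -0.3391,  0.0407]), 'rect', 496.1, -338.9, 34.1, 35.4, 88.9)
(3456, array([ 0.5718, -0.3405,  0.0723]), 'rect', 571.1, -340.6, 21.1, 21.1, 43.4)
(2552, array([ 0.5364, -0.3396,  0.0099]), 'rect', 537.3, -339.8, 24.2, 34.1, 87.6)
```

move_arm --increments '[{"xyz": [-3, -1, 9], "roll": 0.02, "grip": 100}, {"xyz": [0, 0, 0], "roll": 0, "grip": 30}, {"xyz": [0, 0, 0], "roll": 0, "grip": 20}, {"xyz": [0, 0, 0], "roll": 0, "grip": 10}, {"xyz": [0, 0, 0], "roll": 0, "grip": 10}]'

```text
time_s: 5.6
position: [0.4983, -0.339, 0.0116]
tcp_rot: [[1.0, -0.019, 0.001], [-0.019, -1.0, -0.001], [0.001, 0.001, -1.0]]
force: [0.4, -0.4, -0.4]
opening: 0.778
grasp_force: 0.0
```

move_arm --increments '[{"xyz": [0, 0, 0], "roll": 0, "grip": 10}, {"xyz": [0, 0, 0], "roll": 0, "grip": 10}, {"xyz": [0, 0, 0], "roll": 0, "grip": 10}, {"xyz": [0, 0, 0], "roll": 0, "grip": 10}]'

```text
time_s: 5.93
position: [0.4979, -0.3386, 0.0109]
tcp_rot: [[1.0, -0.019, 0.0], [-0.019, -1.0, -0.0], [0.0, 0.0, -1.0]]
force: [-0.2, -0.1, -0.8]
opening: 0.479
grasp_force: 0.0
```

Run:
```python
from h import *
s=bot.read_state(); print(s["position"],s["tcp_rot"].round(4),s["opening"],s["grasp_force"])
p,X,K,C=cloud("wrist")
P=s["position"];R=s["tcp_rot"]
print(rects((X-P)@R,-.037,-.024,(0,0),.024)); print(rects((X-P)@R,-.075,-.054,(.075,0),.03))
```

```text
[ 0.49787405 -0.33861576  0.01088481] [[ 9.998e-01 -1.910e-02  1.000e-04]
 [-1.910e-02 -9.998e-01 -1.000e-04]
 [ 1.000e-04  1.000e-04 -1.000e+00]] 0.4788971124665748 0.0
(3377, array([ 0.0054,  0.0007, -0.0296]), 'rect', -1.6, -1.0, 35.3, 44.4, 0.6)
(4013, array([ 0.0739,  0.0004, -0.0614]), 'rect', 73.2, 0.5, 21.3, 21.2, 44.9)
```

move_arm --increments '[{"xyz": [0, 0, 0], "roll": 0, "grip": 10}, {"xyz": [0, 0, 0], "roll": 0, "grip": 10}, {"xyz": [0, 0, 0], "roll": 0, "grip": 10}, {"xyz": [0, 0, 0], "roll": 0, "grip": 10}]'

```text
time_s: 6.32
position: [0.4979, -0.3392, 0.0109]
tcp_rot: [[1.0, -0.019, 0.0], [-0.019, -1.0, -0.001], [0.0, 0.001, -1.0]]
force: [-0.1, -2.7, -0.4]
opening: 0.389
grasp_force: 30.0
```

move_arm --increments '[{"xyz": [0, 0, -15], "roll": 0, "grip": 10}, {"xyz": [0, 0, -30], "roll": 0, "grip": 10}, {"xyz": [0, 0, -30], "roll": 0, "grip": 10}, {"xyz": [0, 0, -30], "roll": 0, "grip": 10}, {"xyz": [0, 0, 0], "roll": 0, "grip": 10}]'

```text
time_s: 6.73
position: [0.5002, -0.3403, 0.1204]
tcp_rot: [[1.0, -0.019, 0.007], [-0.019, -1.0, -0.006], [0.007, 0.005, -1.0]]
force: [0.1, -1.6, -4.3]
opening: 0.391
grasp_force: 30.0
```

Run:
```python
from h import *
s=bot.read_state(); print(s["position"],s["tcp_rot"].round(4),s["opening"],s["grasp_force"],s["force"])
p,X,K,C=cloud("wrist")
P=s["position"];R=s["tcp_rot"]
L=(X-P)@R
print(rects(L,-.037,-.024,(0,0),.024)); print(rects(L,-.075,-.054,(.075,0),.03));print(rects(L,-.004,.006,(.04,0),.02))
```

```text
[ 0.50022065 -0.34026056  0.12044988] [[ 0.9998 -0.0193  0.0066]
 [-0.0193 -0.9998 -0.0056]
 [ 0.0067  0.0055 -1.    ]] 0.3906406370769002 29.959270278923213 [ 0.08966557 -1.64480385 -4.25553549]
(3562, array([ 0.006 , -0.0008, -0.0297]), 'rect', -1.5, -0.1, 42.7, 35.5, 89.9)
(4003, array([ 0.0742, -0.0008, -0.0613]), 'rect', 73.5, -0.8, 21.0, 21.3, 43.4)
(3040, array([ 0.0378, -0.0011,  0.001 ]), 'rect', 38.2, -1.1, 36.2, 24.1, 0.4)
```

move_arm --increments '[{"xyz": [0, 0, -30], "roll": 0.097, "grip": 10}, {"xyz": [0, 0, -30], "roll": 0.097, "grip": 10}, {"xyz": [0, 0, -30], "roll": 0.097, "grip": 10}, {"xyz": [0, 0, -30], "roll": 0.097, "grip": 10}, {"xyz": [0, 0, 0], "roll": 0, "grip": 10}]'

```text
time_s: 7.2
position: [0.4998, -0.3401, 0.2392]
tcp_rot: [[0.917, -0.398, 0.006], [-0.398, -0.917, -0.005], [0.007, 0.002, -1.0]]
force: [1.6, -1.1, -3.3]
opening: 0.383
grasp_force: 30.0
```

move_arm --increments '[{"xyz": [-6, -18, 0], "roll": 0, "grip": 10}, {"xyz": [-12, -35, 0], "roll": 0, "grip": 10}, {"xyz": [-12, -35, 0], "roll": 0, "grip": 10}, {"xyz": [-12, -35, 0], "roll": 0, "grip": 10}, {"xyz": [-12, -35, 0], "roll": 0, "grip": 10}]'

```text
time_s: 7.62
position: [0.5084, -0.1693, 0.2318]
tcp_rot: [[0.919, -0.395, -0.007], [-0.395, -0.919, 0.004], [-0.008, -0.001, -1.0]]
force: [1.3, 0.7, -5.2]
opening: 0.386
grasp_force: 30.0
```

move_arm --increments '[{"xyz": [-12, -35, 0], "roll": 0, "grip": 10}, {"xyz": [-12, -35, 0], "roll": 0, "grip": 10}, {"xyz": [-12, -35, 0], "roll": 0, "grip": 10}, {"xyz": [-12, -35, 0], "roll": 0, "grip": 10}, {"xyz": [-12, -35, 0], "roll": 0, "grip": 10}]'

```text
time_s: 8.03
position: [0.5223, 0.0147, 0.2321]
tcp_rot: [[0.919, -0.394, -0.007], [-0.394, -0.919, 0.002], [-0.007, 0.001, -1.0]]
force: [0.2, 0.4, -5.0]
opening: 0.389
grasp_force: 30.0
```

move_arm --increments '[{"xyz": [-7, -20, 0], "roll": 0, "grip": 10}, {"xyz": [0, 0, 0], "roll": 0, "grip": 10}, {"xyz": [0, 0, 0], "roll": 0, "grip": 10}]'

```text
time_s: 8.28
position: [0.5241, 0.0351, 0.2325]
tcp_rot: [[0.92, -0.392, -0.007], [-0.392, -0.92, 0.001], [-0.007, 0.002, -1.0]]
force: [0.8, -0.5, -4.1]
opening: 0.387
grasp_force: 30.0
```

```bash
cat > d.py <<'E'
from h import *
import sys
s=bot.read_state(); R=s["tcp_rot"]
t=np.array([float(a) for a in sys.argv[1:4]])
print("pos",(s["position"]*1000).round(1),"psi",np.degrees(np.arctan2(R[1,0],R[0,0])).round(2),"z",R[:,2].round(4),"F",s["force"].round(1),"tool delta",(R.T@(t-s["position"]*1000)).round(1))
E
python3 d.py 530.9 46.0 222
```

```text
pos [524.1  35.1 232.5] psi -23.07 z [-6.8e-03  8.0e-04 -1.0e+00] F [ 0.8 -0.5 -4.1] tool delta [  2.  -12.7  10.5]
```

move_arm --increments '[{"xyz": [2, -12.5, 0], "roll": 0, "grip": 10}, {"xyz": [0, 0, 0], "roll": 0, "grip": 10}, {"xyz": [0, 0, 0], "roll": 0, "grip": 10}]'

```text
time_s: 8.53
position: [0.5333, 0.0436, 0.2348]
tcp_rot: [[0.918, -0.396, -0.001], [-0.396, -0.918, 0.0], [-0.001, 0.001, -1.0]]
force: [-0.1, -0.3, -4.8]
opening: 0.388
grasp_force: 30.0
```

```bash
python3 d.py 530.9 46.0 222
python3 - <<'E'
from h import *
s=bot.read_state();P=s["position"];R=s["tcp_rot"]
p,X,K,C=cloud("wrist"); L=(X-P)@R
print(rects(L,-.037,-.024,(0,0),.024)); print(rects(L,-.075,-.054,(.075,0),.03));print(rects(L,-.004,.006,(.04,0),.02))
d=np.load("side.npz")
p,X,K,C=cloud("side"); save(cv2.resize(p[140:260,200:360],None,fx=5,fy=5),"s2.png")
E
```

```text
pos [533.3  43.6 234.8] psi -23.34 z [-0.0015  0.     -1.    ] F [-0.1 -0.3 -4.8] tool delta [-3.2 -1.3 12.8]
(3558, array([ 0.0056, -0.001 , -0.0298]), 'rect', -2.1, -0.3, 35.3, 42.7, 0.1)
(4013, array([ 0.0737, -0.0012, -0.0614]), 'rect', 73.0, -1.3, 21.3, 21.2, 17.6)
(2994, array([ 0.0376, -0.0014,  0.001 ]), 'rect', 37.9, -1.5, 35.8, 24.0, 0.4)
```

View pics/s2.png

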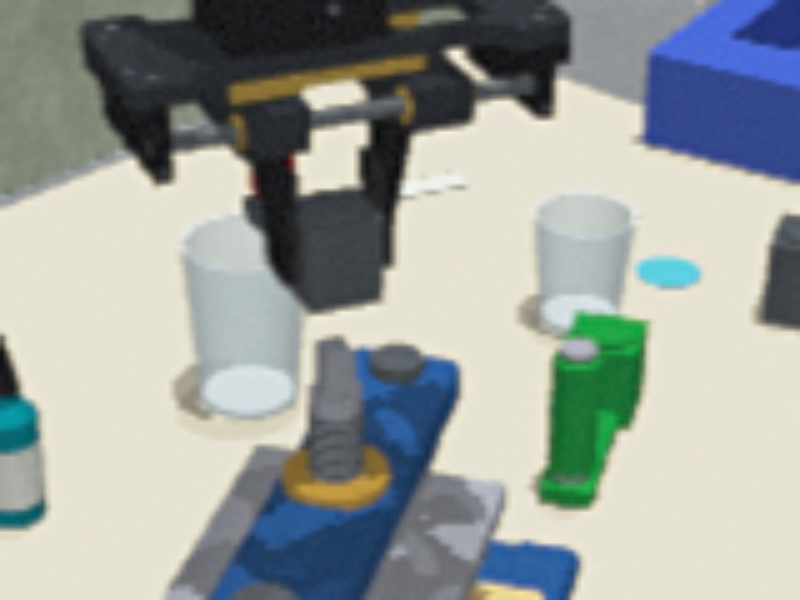

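The hub is held upright directly above the square end (crop (330,280) over (330,350)). I'm applying the small correction and lowering step by step.

move_arm --increments '[{"xyz": [-2.8, -1.1, 5], "roll": 0, "grip": 10}, {"xyz": [0, 0, 0], "roll": 0, "grip": 10}, {"xyz": [0, 0, 6], "roll": 0, "grip": 10}, {"xyz": [0, 0, 0], "roll": 0, "grip": 10}]'

```text
time_s: 8.97
position: [0.5303, 0.0461, 0.2238]
tcp_rot: [[0.918, -0.396, -0.002], [-0.396, -0.918, 0.0], [-0.002, 0.001, -1.0]]
force: [-0.5, -0.1, -4.5]
opening: 0.389
grasp_force: 30.0
```

```bash
python3 d.py 531.1 45.7 216
```

```text
pos [530.3  46.1 223.8] psi -23.35 z [-2.e-03  2.e-04 -1.e+00] F [-0.5 -0.1 -4.5] tool delta [0.9 0.  7.8]
```

move_arm --increments '[{"xyz": [0.8, 0, 6], "roll": 0, "grip": 10}, {"xyz": [0, 0, 3], "roll": 0, "grip": 10}, {"xyz": [0, 0, 2], "roll": 0, "grip": 10}, {"xyz": [0, 0, 2], "roll": 0, "grip": 10}, {"xyz": [0, 0, 0], "roll": 0, "grip": 10}]'

```text
time_s: 9.38
position: [0.5316, 0.0459, 0.2113]
tcp_rot: [[0.918, -0.396, -0.001], [-0.396, -0.918, 0.0], [-0.001, 0.0, -1.0]]
force: [-0.1, -0.4, -4.9]
opening: 0.388
grasp_force: 30.0
```

```bash
python3 d.py 531.1 45.7 187
```

```text
pos [531.6  45.9 211.3] psi -23.33 z [-9.e-04  1.e-04 -1.e+00] F [-0.1 -0.4 -4.9] tool delta [-0.4  0.4 24.3]
```

move_arm --increments '[{"xyz": [0, 0, 2], "roll": 0, "grip": 10}, {"xyz": [0, 0, 2], "roll": 0, "grip": 10}, {"xyz": [0, 0, 2], "roll": 0, "grip": 10}, {"xyz": [0, 0, 0], "roll": 0, "grip": 10}]'

```text
time_s: 9.72
position: [0.5324, 0.0455, 0.2079]
tcp_rot: [[0.918, -0.396, 0.002], [-0.396, -0.918, -0.001], [0.002, 0.0, -1.0]]
force: [-3.8, 0.2, 6.8]
opening: 0.39
grasp_force: 30.0
```

```bash
python3 d.py 531.1 45.7 187
```

```text
pos [532.4  45.5 207.9] psi -23.31 z [ 0.0017 -0.0012 -1.    ] F [-3.8  0.2  6.8] tool delta [-1.3  0.3 20.9]
```

move_arm --increments '[{"xyz": [-1, 0, 0], "roll": 0, "grip": 10}, {"xyz": [-0.5, 0, 1], "roll": 0, "grip": 10}, {"xyz": [0, 0, 0], "roll": 0, "grip": 10}]'

```text
time_s: 9.97
position: [0.5323, 0.0455, 0.2078]
tcp_rot: [[0.918, -0.395, 0.005], [-0.395, -0.919, -0.002], [0.006, 0.0, -1.0]]
force: [-2.2, -1.3, 10.0]
opening: 0.388
grasp_force: 30.0
```

```bash
python3 d.py 531.1 45.7 187
```

```text
pos [532.3  45.5 207.8] psi -23.29 z [ 0.0052 -0.0024 -1.    ] F [-2.2 -1.3 10. ] tool delta [-1.3  0.3 20.8]
```

move_arm --increments '[{"xyz": [0, 0, -5], "roll": 0, "grip": 10}, {"xyz": [0, 0, 0], "roll": 0, "grip": 10}, {"xyz": [0, 0, 0], "roll": 0, "grip": 10}]'

```text
time_s: 10.22
position: [0.5305, 0.0466, 0.2098]
tcp_rot: [[0.918, -0.396, 0.0], [-0.396, -0.918, 0.0], [0.0, -0.0, -1.0]]
force: [-0.3, -0.8, -5.3]
opening: 0.387
grasp_force: 30.0
```

```bash
python3 d.py 530 46 208
```

```text
pos [530.5  46.6 209.8] psi -23.33 z [ 2.e-04  3.e-04 -1.e+00] F [-0.3 -0.8 -5.3] tool delta [-0.2  0.8  1.8]
```

move_arm --increments '[{"xyz": [0, 0, 2], "roll": 0, "grip": 10}, {"xyz": [0, 0, 2], "roll": 0, "grip": 10}, {"xyz": [0, 0, 1], "roll": 0, "grip": 10}, {"xyz": [0, 0, 0], "roll": 0, "grip": 10}]'

```text
time_s: 10.55
position: [0.5306, 0.0456, 0.2043]
tcp_rot: [[0.918, -0.396, -0.0], [-0.396, -0.918, -0.002], [0.0, 0.002, -1.0]]
force: [0.2, -4.9, -3.5]
opening: 0.395
grasp_force: 30.0
```

```bash
python3 d.py 530 46 208
```

```text
pos [530.6  45.6 204.3] psi -23.31 z [-3.0e-04 -1.6e-03 -1.0e+00] F [ 0.2 -4.9 -3.5] tool delta [-0.7 -0.1 -3.7]
```

move_arm --increments '[{"xyz": [0.2, 0.8, 1], "roll": 0, "grip": 10}, {"xyz": [0, 0, 2], "roll": 0, "grip": 10}, {"xyz": [0, 0, 3], "roll": 0, "grip": 10}, {"xyz": [0, 0, 2], "roll": 0, "grip": 10}, {"xyz": [0, 0, 0], "roll": 0, "grip": 10}]'

```text
time_s: 10.97
position: [0.5305, 0.0455, 0.1961]
tcp_rot: [[0.918, -0.396, -0.0], [-0.396, -0.918, -0.0], [-0.0, 0.0, -1.0]]
force: [0.2, -2.6, -7.2]
opening: 0.388
grasp_force: 30.0
```

```bash
python3 d.py 530 46 187
```

```text
pos [530.5  45.5 196.1] psi -23.33 z [-1.e-04 -2.e-04 -1.e+00] F [ 0.2 -2.6 -7.2] tool delta [-0.6 -0.3  9.1]
```

Going in freely; 9 mm remain.

move_arm --increments '[{"xyz": [0, 0.2, 3], "roll": 0, "grip": 10}, {"xyz": [0, 0, 3], "roll": 0, "grip": 10}, {"xyz": [0, 0, 2], "roll": 0, "grip": 10}, {"xyz": [0, 0, 2], "roll": 0, "grip": 10}, {"xyz": [0, 0, 0], "roll": 0, "grip": 10}]'

```text
time_s: 11.38
position: [0.5305, 0.0455, 0.1871]
tcp_rot: [[0.918, -0.396, 0.001], [-0.396, -0.918, -0.0], [0.001, -0.0, -1.0]]
force: [-0.6, -2.8, -0.6]
opening: 0.385
grasp_force: 30.0
```

```bash
python3 d.py 530 46 187
```

```text
pos [530.5  45.5 187.1] psi -23.33 z [ 5.e-04 -1.e-04 -1.e+00] F [-0.6 -2.8 -0.6] tool delta [-0.7 -0.3  0.1]
```

move_arm --increments '[{"xyz": [0, 0, 1], "roll": 0, "grip": 10}, {"xyz": [0, 0, 0], "roll": 0, "grip": 60}, {"xyz": [0, 0, 0], "roll": 0, "grip": 60}, {"xyz": [0, 0, 0], "roll": 0, "grip": 60}, {"xyz": [0, 0, 0], "roll": 0, "grip": 60}]'

```text
time_s: 11.8
position: [0.5302, 0.046, 0.1858]
tcp_rot: [[0.918, -0.396, -0.0], [-0.396, -0.918, 0.001], [-0.0, -0.001, -1.0]]
force: [-0.4, 0.0, 0.5]
opening: 0.571
grasp_force: 0.0
```

move_arm --increments '[{"xyz": [0, 0, -25], "roll": 0, "grip": 60}, {"xyz": [0, 0, -35], "roll": 0, "grip": 60}, {"xyz": [0, 0, -40], "roll": 0, "grip": 60}, {"xyz": [0, 0, -10], "roll": 0, "grip": 60}, {"xyz": [0, 0, 0], "roll": 0, "grip": 60}]'

```text
time_s: 12.22
position: [0.5328, 0.0455, 0.2996]
tcp_rot: [[0.918, -0.396, 0.009], [-0.396, -0.918, -0.001], [0.009, -0.003, -1.0]]
force: [-0.7, -0.0, 0.6]
opening: 0.6
grasp_force: 0.0
```

Run:
```python
from h import *
s=bot.read_state(); print(s["position"],s["tcp_rot"].round(4),s["opening"],s["force"])
p,X,K,C=cloud("wrist")
print(rects(X,.21,.225,(.53,.047),.027)); print(rects(X,.24,.26,(.598,.017),.03)); print(rects(X,.18,.19,(.57,.03),.025))
X=cloud("side")[1]
for n,z in (("all",(.05,.25)),): pass
```

```text
[0.53275747 0.04553347 0.2996397 ] [[ 9.183e-01 -3.959e-01  9.000e-03]
 [-3.959e-01 -9.183e-01 -6.000e-04]
 [ 8.500e-03 -3.000e-03 -1.000e+00]] 0.6000727749916953 [-0.74523409 -0.01892083  0.55026391]
(2038, array([0.532 , 0.0469, 0.2179]), 'rect', 531.0, 47.5, 33.7, 34.7, 67.1)
(921, array([0.6013, 0.0173, 0.245 ]), 'rect', 601.3, 17.3, 20.5, 20.8, 22.4)
(1593, array([0.5687, 0.031 , 0.1844]), 'rect', 569.1, 30.7, 24.0, 47.4, 67.2)
```

The crank is home: the arm top and hub top heights fit a shoulder at 176 mm, and its yaw is about -23°. Now I take the red handle.

move_arm --increments '[{"xyz": [36, 0, 0], "roll": 0, "grip": 60}, {"xyz": [35, 0, 0], "roll": 0, "grip": 60}, {"xyz": [0, 0, 0], "roll": 0, "grip": 60}, {"xyz": [0, 0, 20], "roll": 0, "grip": 60}, {"xyz": [0, 0, 0], "roll": 0, "grip": 60}]'

```text
time_s: 12.73
position: [0.5922, 0.0176, 0.27]
tcp_rot: [[0.918, -0.397, -0.012], [-0.397, -0.918, 0.002], [-0.012, 0.003, -1.0]]
force: [-1.1, -0.6, -0.3]
opening: 0.599
grasp_force: 0.0
```

```bash
python3 d.py 598 17 197
```

```text
pos [592.2  17.6 270. ] psi -23.37 z [-0.0117  0.0021 -0.9999] F [-1.1 -0.6 -0.3] tool delta [ 6.4 -1.9 72.9]
```

move_arm --increments '[{"xyz": [4, 0, 20], "roll": 0, "grip": 60}, {"xyz": [0, 0, 15], "roll": 0, "grip": 60}, {"xyz": [0, 0, 15], "roll": 0, "grip": 60}, {"xyz": [0, 0, 0], "roll": 0, "grip": 60}, {"xyz": [0, 0, 0], "roll": 0, "grip": 60}]'

```text
time_s: 13.15
position: [0.5975, 0.0163, 0.2242]
tcp_rot: [[0.918, -0.396, -0.005], [-0.396, -0.918, 0.001], [-0.005, 0.001, -1.0]]
force: [0.4, -0.2, 0.4]
opening: 0.599
grasp_force: 0.0
```

```bash
python3 d.py 598 17 197
```

```text
pos [597.5  16.3 224.2] psi -23.32 z [-4.8e-03  9.0e-04 -1.0e+00] F [ 0.4 -0.2  0.4] tool delta [ 0.3 -0.9 27.2]
```

move_arm --increments '[{"xyz": [0, -0.8, 15], "roll": 0, "grip": 60}, {"xyz": [0, 0, 10], "roll": 0, "grip": 60}, {"xyz": [0, 0, 0], "roll": 0, "grip": 10}, {"xyz": [0, 0, 0], "roll": 0, "grip": 10}, {"xyz": [0, 0, 0], "roll": 0, "grip": 10}]'

```text
time_s: 13.57
position: [0.5998, 0.0165, 0.2015]
tcp_rot: [[0.918, -0.396, 0.001], [-0.396, -0.918, -0.0], [0.001, -0.0, -1.0]]
force: [-0.5, 0.1, 0.1]
opening: 0.456
grasp_force: 0.0
```

move_arm --increments '[{"xyz": [0, 0, 0], "roll": 0, "grip": 10}, {"xyz": [0, 0, 0], "roll": 0, "grip": 10}, {"xyz": [0, 0, 0], "roll": 0, "grip": 10}, {"xyz": [0, 0, 0], "roll": 0, "grip": 10}]'

```text
time_s: 13.9
position: [0.5998, 0.0164, 0.2013]
tcp_rot: [[0.918, -0.396, 0.001], [-0.396, -0.918, -0.0], [0.001, -0.0, -1.0]]
force: [0.3, -0.4, -0.0]
opening: 0.246
grasp_force: 30.0
```

```bash
python3 d.py 598 17 197
```

```text
pos [599.8  16.4 201.3] psi -23.33 z [ 1.e-03 -3.e-04 -1.e+00] F [ 0.3 -0.4 -0. ] tool delta [-1.9  0.2  4.3]
```

```bash
echo 0 > phi
cat > wnd.py <<'E'
from h import *
import sys
step,n,rad=float(sys.argv[1]),int(sys.argv[2]),75
c=np.array([530.7,45.6]); z0=201.3
s=bot.read_state(); R=s["tcp_rot"]; P=s["position"]*1000
psi=np.radians(-23.3); B=np.array([[np.cos(psi),np.sin(psi)],[np.sin(psi),-np.cos(psi)]]).T
B=np.array([[np.cos(psi),np.sin(psi)],[np.sin(psi),-np.cos(psi)]])  # columns x,y of tool
l=B.T@(P[:2]-c); f=B.T@s["force"][:2]
old=float(open("phi").read()); phi=np.degrees(np.arctan2(l[1],l[0])); phi=old+(phi-old+180)%360-180
open("phi","w").write(str(phi))
a=np.radians(phi); t=np.array([-np.sin(a),np.cos(a)]); r=np.array([np.cos(a),np.sin(a)])
print("t",s["time_s"],"phi",phi.round(1),"rad",np.linalg.norm(l).round(1),"z",P[2].round(1),"Ft",(f@t).round(1),"Fr",(f@r).round(1),"Fz",s["force"][2].round(1),"psi",np.degrees(np.arctan2(R[1,0],R[0,0])).round(1),"tilt",R[:2,2].round(3),"open",round(s["opening"],3))
lag=float(sys.argv[3]) if len(sys.argv)>3 else 0
cur=np.append(l,-P[2])
for i in range(1,n+1):
    b=np.radians(phi+step*i+lag*min(i/2,1)); new=np.array([rad*np.cos(b),rad*np.sin(b),-(z0-12*(phi+step*i)/360)])
    print((new-cur).round(1).tolist()); cur=new
E
python3 wnd.py 12 5 2
```

```text
t 13.9 phi -0.4 rad 75.0 z 201.3 Ft 0.2 Fr 0.5 Fz -0.0 psi -23.3 tilt [ 0.001 -0.   ] open 0.246
[-1.8, 16.9, 0.4]
[-5.6, 16.0, 0.4]
[-8.2, 13.4, 0.4]
[-10.8, 11.4, 0.4]
[-12.9, 8.9, 0.4]
```

move_arm --increments '[{"xyz": [-1.8, 16.9, 0.4], "roll": 0, "grip": 10}, {"xyz": [-5.6, 16, 0.4], "roll": 0, "grip": 10}, {"xyz": [-8.2, 13.4, 0.4], "roll": 0, "grip": 10}, {"xyz": [-10.8, 11.4, 0.4], "roll": 0, "grip": 10}, {"xyz": [-12.9, 8.9, 0.4], "roll": 0, "grip": 10}]'

```text
time_s: 14.32
position: [0.5432, -0.029, 0.2012]
tcp_rot: [[0.917, -0.399, 0.017], [-0.399, -0.917, 0.001], [0.015, -0.008, -1.0]]
force: [9.6, 3.8, 2.9]
opening: 0.246
grasp_force: 30.1
```

```bash
python3 wnd.py 15 25 2
```

```text
t 14.3167 phi 57.2 rad 75.6 z 201.2 Ft -10.1 Fr -2.2 Fz 2.9 psi -23.5 tilt [0.017 0.001] open 0.246
[-19.3, 8.2, 2.3]
[-20.6, 3.2, 0.5]
[-19.4, -2.3, 0.5]
[-18.2, -7.2, 0.5]
[-15.7, -11.7, 0.5]
[-12.1, -15.4, 0.5]
[-7.8, -18.0, 0.5]
[-2.8, -19.4, 0.5]
[2.3, -19.4, 0.5]
[7.2, -18.2, 0.5]
[11.7, -15.7, 0.5]
[15.4, -12.1, 0.5]
[18.0, -7.8, 0.5]
[19.4, -2.8, 0.5]
[19.4, 2.3, 0.5]
[18.2, 7.2, 0.5]
[15.7, 11.7, 0.5]
[12.1, 15.4, 0.5]
[7.8, 18.0, 0.5]
[2.8, 19.4, 0.5]
[-2.3, 19.4, 0.5]
[-7.2, 18.2, 0.5]
[-11.7, 15.7, 0.5]
[-15.4, 12.1, 0.5]
[-18.0, 7.8, 0.5]
```

The tangential force is 10 N, or 0.76 N·m, which matches an unloaded screw. I'm winding on; contact can't come before 1.4 turns.

move_arm --increments '[{"xyz": [-19.3, 8.2, 1.5], "roll": 0, "grip": 10}, {"xyz": [-20.6, 3.2, 0.5], "roll": 0, "grip": 10}, {"xyz": [-19.4, -2.3, 0.5], "roll": 0, "grip": 10}, {"xyz": [-18.2, -7.2, 0.5], "roll": 0, "grip": 10}, {"xyz": [-15.7, -11.7, 0.5], "roll": 0, "grip": 10}]'

```text
time_s: 14.73
position: [0.4597, 0.0133, 0.1984]
tcp_rot: [[0.918, -0.396, 0.013], [-0.396, -0.918, -0.008], [0.015, 0.002, -1.0]]
force: [1.5, -8.3, 8.1]
opening: 0.246
grasp_force: 30.0
```

move_arm --increments '[{"xyz": [-12.1, -15.4, 0.5], "roll": 0, "grip": 10}, {"xyz": [-7.8, -18, 0.5], "roll": 0, "grip": 10}, {"xyz": [-2.8, -19.4, 0.5], "roll": 0, "grip": 10}, {"xyz": [2.3, -19.4, 0.5], "roll": 0, "grip": 10}, {"xyz": [7.2, -18.2, 0.5], "roll": 0, "grip": 10}]'

```text
time_s: 15.15
position: [0.4776, 0.1039, 0.1946]
tcp_rot: [[0.919, -0.393, -0.002], [-0.393, -0.919, -0.006], [0.0, 0.006, -1.0]]
force: [-4.8, -8.4, 12.6]
opening: 0.244
grasp_force: 30.1
```

```bash
python3 wnd.py 15 15 2
```

```text
t 15.15 phi 204.3 rad 78.9 z 194.6 Ft -9.2 Fr -3.0 Fz 12.6 psi -23.2 tilt [-0.002 -0.006] open 0.244
[14.7, -16.1, 0.6]
[15.6, -13.9, 0.5]
[17.6, -8.6, 0.5]
[19.2, -3.8, 0.5]
[19.5, 1.3, 0.5]
[18.5, 6.3, 0.5]
[16.3, 10.9, 0.5]
[12.9, 14.7, 0.5]
[8.6, 17.6, 0.5]
[3.8, 19.2, 0.5]
[-1.3, 19.5, 0.5]
[-6.3, 18.5, 0.5]
[-10.9, 16.3, 0.5]
[-14.7, 12.9, 0.5]
[-17.6, 8.6, 0.5]
```

```bash
sed -i 's/c=np.array.*; z0=201.3/c=np.array([529.4,47.0]); z0=201.9/; s/,75$/,76/' wnd.py; python3 wnd.py 15 15 2
```

```text
t 15.15 phi 204.3 rad 76.9 z 194.6 Ft -9.2 Fr -3.0 Fz 12.6 psi -23.2 tilt [-0.002 -0.006] open 0.244
[12.2, -17.5, -0.0]
[15.8, -14.1, 0.5]
[17.8, -8.7, 0.5]
[19.5, -3.8, 0.5]
[19.8, 1.3, 0.5]
[18.8, 6.4, 0.5]
[16.5, 11.0, 0.5]
[13.1, 14.9, 0.5]
[8.7, 17.8, 0.5]
[3.8, 19.5, 0.5]
[-1.3, 19.8, 0.5]
[-6.4, 18.8, 0.5]
[-11.0, 16.5, 0.5]
[-14.9, 13.1, 0.5]
[-17.8, 8.7, 0.5]
```

move_arm --increments '[{"xyz": [12.2, -17.5, -0.5], "roll": 0, "grip": 10}, {"xyz": [15.8, -14.1, 0.4], "roll": 0, "grip": 10}, {"xyz": [17.8, -8.7, 0.4], "roll": 0, "grip": 10}, {"xyz": [19.5, -3.8, 0.4], "roll": 0, "grip": 10}, {"xyz": [19.8, 1.3, 0.4], "roll": 0, "grip": 10}]'

```text
time_s: 15.57
position: [0.5698, 0.1097, 0.1928]
tcp_rot: [[0.92, -0.393, -0.012], [-0.393, -0.92, -0.004], [-0.009, 0.009, -1.0]]
force: [-12.0, -2.7, 12.9]
opening: 0.246
grasp_force: 30.2
```

move_arm --increments '[{"xyz": [18.8, 6.4, 0.5], "roll": 0, "grip": 10}, {"xyz": [16.5, 11, 0.5], "roll": 0, "grip": 10}, {"xyz": [13.1, 14.9, 0.5], "roll": 0, "grip": 10}, {"xyz": [8.7, 17.8, 0.5], "roll": 0, "grip": 10}, {"xyz": [3.8, 19.5, 0.5], "roll": 0, "grip": 10}]'

```text
time_s: 15.98
position: [0.6024, 0.0254, 0.1902]
tcp_rot: [[0.918, -0.397, -0.0], [-0.397, -0.918, 0.007], [-0.003, -0.006, -1.0]]
force: [-2.2, 9.7, 4.9]
opening: 0.241
grasp_force: 30.0
```

```bash
python3 wnd.py 15 10 2
python3 - <<'E'
from h import *
p,X,K,C=cloud("side"); save(cv2.resize(p[200:320,190:350],None,fx=5,fy=5,interpolation=cv2.INTER_CUBIC),"s3.png")
E
```

```text
t 15.9833 phi 353.2 rad 76.1 z 190.2 Ft -8.7 Fr -4.8 Fz 4.9 psi -23.4 tilt [-0.     0.007] open 0.241
[-0.5, 21.2, 0.6]
[-6.2, 20.2, 0.5]
[-10.7, 16.7, 0.5]
[-14.7, 13.4, 0.5]
[-17.6, 9.1, 0.5]
[-19.4, 4.2, 0.5]
[-19.8, -0.9, 0.5]
[-18.9, -6.0, 0.5]
[-16.7, -10.7, 0.5]
[-13.4, -14.7, 0.5]
```

View pics/s3.png

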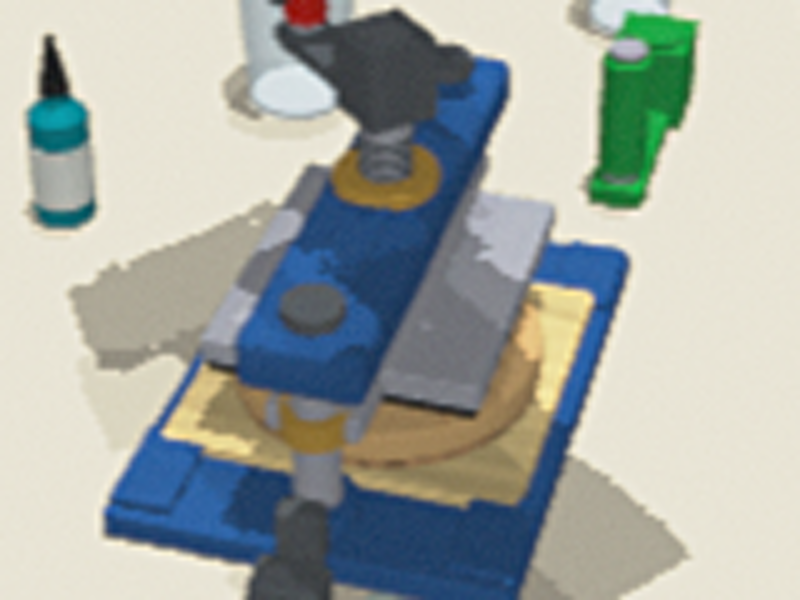

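The picture shows the crank seated on the screw (400,90) and the platen's black rubber edge (435,405) just above the board. I'm winding on to about 490°.

move_arm --increments '[{"xyz": [-0.5, 21.2, 0.4], "roll": 0, "grip": 10}, {"xyz": [-6.2, 20.2, 0.4], "roll": 0, "grip": 10}, {"xyz": [-10.7, 16.7, 0.4], "roll": 0, "grip": 10}, {"xyz": [-14.7, 13.4, 0.4], "roll": 0, "grip": 10}, {"xyz": [-17.6, 9.1, 0.4], "roll": 0, "grip": 10}]'

```text
time_s: 16.45
position: [0.5298, -0.0302, 0.189]
tcp_rot: [[0.916, -0.4, 0.014], [-0.4, -0.916, 0.005], [0.011, -0.01, -1.0]]
force: [9.1, 9.3, 1.0]
opening: 0.247
grasp_force: 30.1
```

move_arm --increments '[{"xyz": [-19.4, 4.2, 0.5], "roll": 0, "grip": 10}, {"xyz": [-19.8, -0.9, 0.5], "roll": 0, "grip": 10}, {"xyz": [-18.9, -6, 0.5], "roll": 0, "grip": 10}, {"xyz": [-16.7, -10.7, 0.5], "roll": 0, "grip": 10}]'

```text
time_s: 16.78
position: [0.4648, 0.0062, 0.1877]
tcp_rot: [[0.919, -0.395, 0.01], [-0.395, -0.919, -0.009], [0.012, 0.004, -1.0]]
force: [-0.6, -10.4, 7.3]
opening: 0.247
grasp_force: 30.0
```

```bash
python3 wnd.py 8 5 2
```

```text
t 16.7833 phi 484.4 rad 76.4 z 187.7 Ft -8.4 Fr 6.1 Fz 7.3 psi -23.3 tilt [ 0.01  -0.009] open 0.247
[-9.0, -7.8, 2.2]
[-8.0, -8.9, 0.3]
[-5.9, -8.8, 0.3]
[-4.6, -9.6, 0.3]
[-3.2, -10.1, 0.3]
```

move_arm --increments '[{"xyz": [-9, -7.8, 1], "roll": 0, "grip": 10}, {"xyz": [-8, -8.9, 0.5], "roll": 0, "grip": 10}, {"xyz": [-5.9, -8.8, 0.5], "roll": 0, "grip": 10}, {"xyz": [-4.6, -9.6, 0.5], "roll": 0, "grip": 10}, {"xyz": [-3.2, -10.1, 0.5], "roll": 0, "grip": 10}]'

```text
time_s: 17.2
position: [0.4539, 0.0617, 0.1845]
tcp_rot: [[0.919, -0.394, 0.007], [-0.394, -0.919, -0.006], [0.009, 0.003, -1.0]]
force: [-0.9, -8.4, 10.3]
opening: 0.247
grasp_force: 30.0
```

```bash
python3 wnd.py 8 5 2
```

```text
t 17.2 phi 527.7 rad 76.9 z 184.5 Ft -8.5 Fr -0.7 Fz 10.3 psi -23.2 tilt [ 0.007 -0.006] open 0.247
[-0.8, -12.0, 0.4]
[0.3, -11.9, 0.3]
[1.8, -10.5, 0.3]
[3.2, -10.1, 0.3]
[4.6, -9.6, 0.3]
```

move_arm --increments '[{"xyz": [-0.8, -12, 0.3], "roll": 0, "grip": 10}, {"xyz": [0.3, -11.9, 0.3], "roll": 0, "grip": 10}, {"xyz": [1.8, -10.5, 0.3], "roll": 0, "grip": 10}, {"xyz": [3.2, -10.1, 0.3], "roll": 0, "grip": 10}, {"xyz": [4.6, -9.6, 0.3], "roll": 0, "grip": 10}]'

```text
time_s: 17.62
position: [0.4822, 0.1071, 0.1826]
tcp_rot: [[0.92, -0.392, 0.003], [-0.392, -0.92, -0.008], [0.005, 0.006, -1.0]]
force: [-1.6, -11.5, 10.9]
opening: 0.244
grasp_force: 30.1
```

```bash
python3 wnd.py 8 5 2
```

```text
t 17.6167 phi 568.6 rad 76.4 z 182.6 Ft -8.4 Fr -8.0 Fz 10.9 psi -23.1 tilt [ 0.003 -0.008] open 0.244
[6.8, -9.8, -0.1]
[8.0, -8.9, 0.3]
[8.2, -6.7, 0.3]
[9.0, -5.5, 0.3]
[9.7, -4.2, 0.3]
```

move_arm --increments '[{"xyz": [7.8, -9, -0.1], "roll": 0, "grip": 10}, {"xyz": [8, -8.9, 0.3], "roll": 0, "grip": 10}, {"xyz": [8.2, -6.7, 0.3], "roll": 0, "grip": 10}, {"xyz": [9, -5.5, 0.3], "roll": 0, "grip": 10}, {"xyz": [9.7, -4.2, 0.3], "roll": 0, "grip": 10}]'

```text
time_s: 18.03
position: [0.531, 0.1221, 0.1813]
tcp_rot: [[0.919, -0.393, -0.007], [-0.393, -0.919, -0.007], [-0.004, 0.009, -1.0]]
force: [-9.1, -6.5, 15.9]
opening: 0.251
grasp_force: 30.2
```

```bash
python3 wnd.py 8 5 2
```

```text
t 18.0333 phi 607.9 rad 75.1 z 181.3 Ft -9.0 Fr -6.7 Fz 15.9 psi -23.1 tilt [-0.007 -0.007] open 0.251
[11.0, -4.4, -0.0]
[11.8, -1.8, 0.3]
[10.6, -0.0, 0.3]
[10.5, 1.5, 0.3]
[10.2, 2.9, 0.3]
```

move_arm --increments '[{"xyz": [10.8, -4.2, -0.6], "roll": 0, "grip": 10}, {"xyz": [11.8, -1.8, 0.2], "roll": 0, "grip": 10}, {"xyz": [10.6, 0, 0.3], "roll": 0, "grip": 10}, {"xyz": [10.5, 1.5, 0.3], "roll": 0, "grip": 10}, {"xyz": [10.2, 2.9, 0.3], "roll": 0, "grip": 10}]'

```text
time_s: 18.45
position: [0.5785, 0.1034, 0.1801]
tcp_rot: [[0.919, -0.394, -0.013], [-0.394, -0.919, -0.003], [-0.011, 0.008, -1.0]]
force: [-11.7, -2.1, 15.2]
opening: 0.249
grasp_force: 30.2
```

```bash
python3 wnd.py 8 5 2
```

```text
t 18.45 phi 647.7 rad 74.8 z 180.1 Ft -7.5 Fr -9.3 Fz 15.2 psi -23.2 tilt [-0.013 -0.003] open 0.249
[11.4, 3.3, 0.1]
[10.2, 6.2, 0.3]
[8.2, 6.8, 0.3]
[7.1, 7.8, 0.3]
[6.0, 8.8, 0.3]
```

move_arm --increments '[{"xyz": [10.6, 5.0, -0.6], "roll": 0, "grip": 10}, {"xyz": [10.2, 6.2, 0.2], "roll": 0, "grip": 10}, {"xyz": [8.2, 6.8, 0.3], "roll": 0, "grip": 10}, {"xyz": [7.1, 7.8, 0.3], "roll": 0, "grip": 10}, {"xyz": [6, 8.8, 0.3], "roll": 0, "grip": 10}]'

```text
time_s: 18.87
position: [0.6041, 0.0586, 0.1789]
tcp_rot: [[0.918, -0.396, -0.011], [-0.396, -0.918, 0.005], [-0.012, -0.0, -1.0]]
force: [-7.8, 7.3, 8.3]
opening: 0.244
grasp_force: 30.0
```

```bash
python3 wnd.py 8 5 2
```

```text
t 18.8667 phi 687.9 rad 75.6 z 178.9 Ft -8.4 Fr -6.6 Fz 8.3 psi -23.3 tilt [-0.011  0.005] open 0.244
[5.9, 10.3, 0.2]
[3.8, 11.3, 0.3]
[1.9, 10.4, 0.3]
[0.4, 10.6, 0.3]
[-1.1, 10.5, 0.3]
```

move_arm --increments '[{"xyz": [5.1, 10.8, 0], "roll": 0, "grip": 10}, {"xyz": [3.8, 11.3, 0.3], "roll": 0, "grip": 10}, {"xyz": [1.9, 10.4, 0.3], "roll": 0, "grip": 10}, {"xyz": [0.4, 10.6, 0.3], "roll": 0, "grip": 10}, {"xyz": [-1.1, 10.5, 0.3], "roll": 0, "grip": 10}]'

```text
time_s: 19.28
position: [0.5949, 0.0073, 0.1777]
tcp_rot: [[0.917, -0.398, -0.004], [-0.398, -0.917, 0.009], [-0.007, -0.007, -1.0]]
force: [-1.1, 11.6, 5.1]
opening: 0.246
grasp_force: 30.0
```

```bash
python3 wnd.py 8 5 2
```

```text
t 19.2833 phi 727.9 rad 76.6 z 177.7 Ft -9.4 Fr -7.0 Fz 5.1 psi -23.4 tilt [-0.004  0.009] open 0.246
[-3.1, 11.6, 0.4]
[-4.4, 11.1, 0.3]
[-5.3, 9.2, 0.3]
[-6.5, 8.4, 0.3]
[-7.6, 7.4, 0.3]
```

move_arm --increments '[{"xyz": [-3.8, 11.5, 0.4], "roll": 0, "grip": 10}, {"xyz": [-4.4, 11.1, 0.3], "roll": 0, "grip": 10}, {"xyz": [-5.3, 9.2, 0.3], "roll": 0, "grip": 10}, {"xyz": [-6.5, 8.4, 0.3], "roll": 0, "grip": 10}, {"xyz": [-7.6, 7.4, 0.3], "roll": 0, "grip": 10}]'

```text
time_s: 19.7
position: [0.555, -0.0258, 0.1771]
tcp_rot: [[0.917, -0.399, 0.007], [-0.399, -0.917, 0.008], [0.003, -0.011, -1.0]]
force: [4.9, 12.2, 3.7]
opening: 0.245
grasp_force: 30.1
```

```bash
python3 wnd.py 8 5 2
```

```text
t 19.7 phi 767.3 rad 77.2 z 177.1 Ft -8.7 Fr -9.9 Fz 3.7 psi -23.5 tilt [0.007 0.008] open 0.245
[-10.2, 6.5, 1.1]
[-10.4, 5.8, 0.3]
[-9.9, 3.7, 0.3]
[-10.3, 2.3, 0.3]
[-10.6, 0.9, 0.3]
```

move_arm --increments '[{"xyz": [-10.6, 5.6, 0.8], "roll": 0, "grip": 10}, {"xyz": [-10.4, 5.8, 0.3], "roll": 0, "grip": 10}, {"xyz": [-9.9, 3.7, 0.3], "roll": 0, "grip": 10}, {"xyz": [-10.3, 2.3, 0.3], "roll": 0, "grip": 10}, {"xyz": [-10.6, 0.9, 0.3], "roll": 0, "grip": 10}]'

```text
time_s: 20.12
position: [0.5056, -0.0262, 0.1767]
tcp_rot: [[0.917, -0.399, 0.02], [-0.399, -0.917, -0.0], [0.018, -0.007, -1.0]]
force: [9.8, 3.4, 4.4]
opening: 0.247
grasp_force: 30.1
```

```bash
python3 wnd.py 8 5 2
```

```text
t 20.1167 phi 804.7 rad 77.0 z 176.7 Ft -8.3 Fr -6.3 Fz 4.4 psi -23.5 tilt [ 0.02 -0.  ] open 0.247
[-12.0, -0.8, 1.9]
[-11.8, -1.7, 0.3]
[-10.2, -3.0, 0.3]
[-9.6, -4.4, 0.3]
[-8.9, -5.7, 0.3]
```

move_arm --increments '[{"xyz": [-12, -1.2, 1.3], "roll": 0, "grip": 10}, {"xyz": [-11.8, -1.7, 0.3], "roll": 0, "grip": 10}, {"xyz": [-10.2, -3, 0.3], "roll": 0, "grip": 10}, {"xyz": [-9.6, -4.4, 0.3], "roll": 0, "grip": 10}, {"xyz": [-8.9, -5.7, 0.3], "roll": 0, "grip": 10}]'

```text
time_s: 20.53
position: [0.4642, 0.0065, 0.1748]
tcp_rot: [[0.918, -0.396, 0.02], [-0.396, -0.918, -0.006], [0.021, -0.002, -1.0]]
force: [6.4, -7.1, 8.3]
opening: 0.246
grasp_force: 30.1
```

```bash
python3 wnd.py 8 5 2
```

```text
t 20.5333 phi 844.9 rad 76.7 z 174.8 Ft -9.4 Fr -1.6 Fz 8.3 psi -23.3 tilt [ 0.02  -0.006] open 0.246
[-8.8, -8.1, 1.3]
[-7.9, -8.9, 0.3]
[-5.8, -8.9, 0.3]
[-4.5, -9.6, 0.3]
[-3.1, -10.1, 0.3]
```

move_arm --increments '[{"xyz": [-8.8, -8.1, 1], "roll": 0, "grip": 10}, {"xyz": [-7.9, -8.9, 0.3], "roll": 0, "grip": 10}, {"xyz": [-5.8, -8.9, 0.3], "roll": 0, "grip": 10}, {"xyz": [-4.5, -9.6, 0.3], "roll": 0, "grip": 10}, {"xyz": [-3.1, -10.1, 0.3], "roll": 0, "grip": 10}]'

```text
time_s: 20.95
position: [0.4537, 0.0599, 0.1723]
tcp_rot: [[0.919, -0.393, 0.017], [-0.393, -0.919, -0.008], [0.019, 0.001, -1.0]]
force: [5.1, -12.2, 9.0]
opening: 0.245
grasp_force: 30.0
```

```bash
python3 wnd.py 8 5 2
```

```text
t 20.95 phi 886.4 rad 76.8 z 172.3 Ft -11.1 Fr -7.0 Fz 9.0 psi -23.2 tilt [ 0.017 -0.008] open 0.245
[-1.1, -12.0, 0.2]
[-0.0, -11.9, 0.3]
[1.5, -10.5, 0.3]
[3.0, -10.2, 0.3]
[4.4, -9.7, 0.3]
```

Ft has risen from 8.5 N (same angle, one turn earlier) to 11.1 N, so contact is likely. Smaller steps now.

move_arm --increments '[{"xyz": [-0.1, -12, 0], "roll": 0, "grip": 10}, {"xyz": [0.5, -11.5, 0.3], "roll": 0, "grip": 10}]'

```text
time_s: 21.12
position: [0.4607, 0.0812, 0.1714]
tcp_rot: [[0.92, -0.392, 0.01], [-0.392, -0.92, -0.009], [0.013, 0.004, -1.0]]
force: [1.8, -15.3, 9.1]
opening: 0.243
grasp_force: 30.0
```

```bash
python3 wnd.py 8 5 2;  python3 - <<'E'
from h import *
p,X,K,C=cloud("side"); save(cv2.resize(p[200:320,190:350],None,fx=5,fy=5,interpolation=cv2.INTER_CUBIC),"s4.png")
E
```

```text
t 21.1167 phi 903.2 rad 76.7 z 171.4 Ft -12.9 Fr -8.5 Fz 9.1 psi -23.1 tilt [ 0.01  -0.009] open 0.243
[2.3, -11.8, -0.1]
[3.4, -11.4, 0.3]
[4.5, -9.6, 0.3]
[5.8, -8.9, 0.3]
[7.0, -8.0, 0.3]
```

View pics/s4.png

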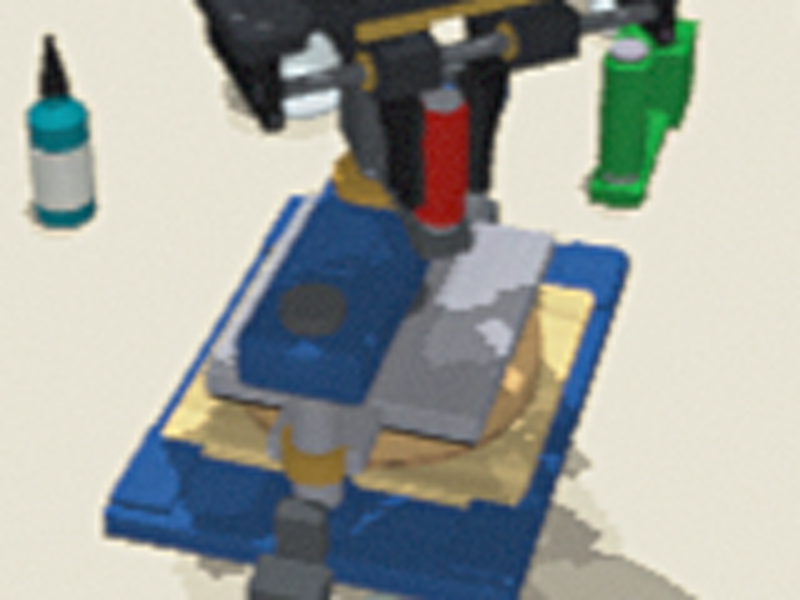

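The platen now lies on the board (rubber edge at (440,440) meets the wood) and the torque fits about 120–150 N. Roughly 30° more to go; advancing gently.

move_arm --increments '[{"xyz": [3, -11.2, -0.2], "roll": 0, "grip": 10}, {"xyz": [3.6, -10, 0.3], "roll": 0, "grip": 10}]'

```text
time_s: 21.33
position: [0.472, 0.0977, 0.1707]
tcp_rot: [[0.92, -0.392, 0.003], [-0.392, -0.92, -0.009], [0.006, 0.007, -1.0]]
force: [-2.5, -14.9, 11.6]
opening: 0.245
grasp_force: 30.1
```

```bash
python3 wnd.py 7 4 2
```

```text
t 21.3333 phi 918.1 rad 76.6 z 170.7 Ft -12.8 Fr -8.0 Fz 11.6 psi -23.1 tilt [ 0.003 -0.009] open 0.245
[4.5, -9.6, -0.3]
[5.3, -9.2, 0.2]
[5.7, -7.4, 0.2]
[6.5, -6.6, 0.2]
```

move_arm --increments '[{"xyz": [5, -9, -0.3], "roll": 0, "grip": 10}, {"xyz": [5.5, -8.5, 0.2], "roll": 0, "grip": 10}, {"xyz": [3, -3.5, 0.1], "roll": 0, "grip": 10}]'

```text
time_s: 21.58
position: [0.4895, 0.1118, 0.1701]
tcp_rot: [[0.92, -0.392, -0.006], [-0.392, -0.92, -0.009], [-0.002, 0.011, -1.0]]
force: [-7.5, -13.6, 15.3]
opening: 0.245
grasp_force: 30.2
```

```bash
python3 wnd.py 7 2 2
```

```text
t 21.5833 phi 935.1 rad 76.1 z 170.1 Ft -13.5 Fr -7.6 Fz 15.3 psi -23.1 tilt [-0.006 -0.009] open 0.245
[6.8, -8.2, -0.4]
[7.8, -7.2, 0.2]
```

Torque and angle agree at about 170–200 N, a quarter turn past contact. I'm relaxing the push, opening and lifting off.

move_arm --increments '[{"xyz": [-1, 1.5, -1], "roll": 0, "grip": 10}, {"xyz": [0, 0, 0], "roll": 0, "grip": 60}, {"xyz": [0, 0, 0], "roll": 0, "grip": 60}, {"xyz": [0, 0, 0], "roll": 0, "grip": 60}, {"xyz": [0, 0, 0], "roll": 0, "grip": 60}]'

```text
time_s: 22.0
position: [0.4901, 0.1147, 0.1699]
tcp_rot: [[0.918, -0.397, 0.001], [-0.397, -0.918, 0.001], [0.0, -0.001, -1.0]]
force: [0.4, 0.1, 0.3]
opening: 0.465
grasp_force: 0.0
```

move_arm --increments '[{"xyz": [0, 0, 0], "roll": 0, "grip": 60}, {"xyz": [0, 0, -20], "roll": 0, "grip": 60}, {"xyz": [0, 0, -35], "roll": 0, "grip": 60}, {"xyz": [0, 0, -35], "roll": 0, "grip": 60}, {"xyz": [0, 0, -30], "roll": 0, "grip": 60}]'

```text
time_s: 22.42
position: [0.4901, 0.1149, 0.2915]
tcp_rot: [[0.918, -0.396, 0.001], [-0.396, -0.918, 0.001], [0.001, -0.001, -1.0]]
force: [0.9, -0.2, 0.2]
opening: 0.597
grasp_force: 0.0
```

move_arm --increments '[{"xyz": [10, 14, 0], "roll": 0, "grip": 60}, {"xyz": [20, 28, 0], "roll": 0, "grip": 60}, {"xyz": [8, 12, 0], "roll": 0, "grip": 60}, {"xyz": [0, 0, 0], "roll": 0, "grip": 60}, {"xyz": [0, 0, 0], "roll": 0, "grip": 60}]'

```text
time_s: 22.83
position: [0.5033, 0.0497, 0.2895]
tcp_rot: [[0.918, -0.398, -0.0], [-0.398, -0.918, 0.001], [-0.001, -0.001, -1.0]]
force: [0.7, 1.1, 0.5]
opening: 0.599
grasp_force: 0.0
```

Run:
```python
from h import *
s=bot.read_state(); print(s["time_s"],s["position"],s["tcp_rot"][:,2].round(3),s["opening"],s["force"])
p,X,K,C=cloud("wrist")
print(rects(X,.172,.195,(.53,.047),.024)); print(rects(X,.20,.23,(.483,.105),.04)); print(rects(X,.147,.162,(.505,.075),.025))
save(p,"w5.png")
```

```text
22.8333 [0.50332202 0.04974926 0.28952775] [-0.     0.001 -1.   ] 0.5986691472605431 [0.68694111 1.07669032 0.53224912]
(1946, array([0.53  , 0.047 , 0.1865]), 'rect', 528.6, 47.9, 34.4, 34.7, 35.0)
(122, array([0.484 , 0.1006, 0.2086]), 'rect', 483.2, 101.1, 4.0, 16.1, 72.4)
(935, array([0.505 , 0.0826, 0.1543]), 'rect', 504.4, 83.3, 24.1, 35.4, 35.2)
```

View pics/w5.png

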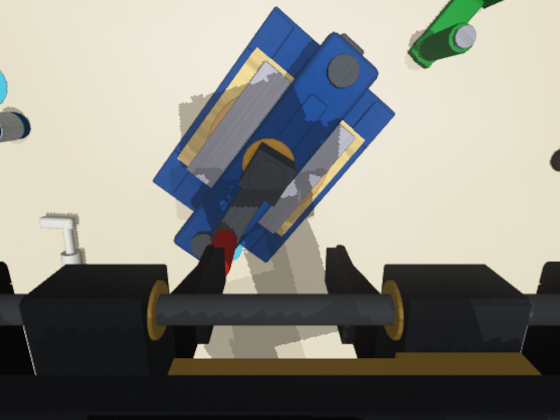

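The view shows the crank seated on the screw (hub (265,170), handle (222,250)), with the gripper open and well above it. The hub's top and the arm angle (932° wound) fit a fully home crank. Bottles, cups and pump were never near the tool. Handing in.

```bash
python3 -c "
from rig import bot
print(bot.hand_in())"
```

```text
the job is handed in; nothing more can be done
None
```

I fitted the crank fully home and wound the press about a quarter turn past contact, to roughly 190 N by torque and angle (not measured directly); the gripper is clear of everything and the job is handed in at about 23 s, with no verdict returned.

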